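# Put the bench kit back into its fitted trays

## Task

Tidy the bench kit into its four fitted plywood trays: the thin pine board into the longest tray, the red sanding block into the middle-length tray, the chunky wood block into the nearly square tray and the tall bench dog, upright, into the tray with the round pocket. Each must lie down inside its own pocket, on the grey floor and not up on the lip, the way up that it is now. The short bench dog has no tray: leave it where it stands.

Things in the scene. Friction and masses are not known exactly. Their poses are not given: they have to be found in the camera images.
- thin_board: Thin pale pine board lying flat, 52 wide x 138 long x 13 mm thick. Origin: centre of its underside; x across the width, y along the length, z up.
- sanding_block: Sanding block, red painted with a cork sole, 46 wide x 103 long x 42 mm high, sole down; its sides are upright up to at least mid-height. Origin: centre of its underside; x across the width, y along the length, z up.
- wood_block: Chunky brown wood block, 55 wide (x) x 60 long (y) x 40 mm high. Origin: centre of its underside; x across the width, y along the length, z up.
- tall_dog: Tall bench dog: plain upright brown wooden cylinder, 40 mm diameter, 56 mm high. Origin: centre of its underside, z up.
- short_dog: Short bench dog: like the tall one but a low disc, 42 mm diameter, 22 mm high. It stays where it is, at the left, in front of the drill stand. (The drill stand is solid: base plate from x 0.46 on between y 0.14 and 0.38; drill above it from x 0.53 on, z 0.3 up; its crank handle reaches right to y 0.0 at x 0.57 to 0.61, z 0.37 to 0.42.) Origin: centre of its underside.
- holder_board: Longest tray, for the thin board: pocket 66 x 152 mm. Plywood, fixed on the bench; dark grey floor 4 mm above the bench; lip 7 mm thick, its top 10 mm above the bench, with a 46 mm finger gap in the middle of both sides that run along y (there only the floor remains). Origin: centre of its underside, at bench level; y along the pocket's length, z up.
- holder_sanding: Middle-length tray, for the sanding block: pocket 60 x 117 mm. Plywood, fixed on the bench; dark grey floor 4 mm above the bench; lip 7 mm thick, its top 10 mm above the bench, with a 46 mm finger gap in the middle of both sides that run along y (there only the floor remains). Origin: centre of its underside, at bench level; y along the pocket's length, z up.
- holder_block: Nearly square tray, for the wood block: pocket 69 x 74 mm (x, y). Plywood, fixed on the bench; dark grey floor 4 mm above the bench; lip 7 mm thick, its top 10 mm above the bench, with a 46 mm finger gap in the middle of both sides that run along y (there only the floor remains). Origin: centre of its underside, at bench level; y along the pocket's length, z up.
- holder_dog: Square plywood plate 80 x 80 x 10 mm with one round pocket of 55 mm diameter in its middle, for the tall bench dog, fixed on the bench. The pocket's dark grey floor is 4 mm above the bench, the plate's top 10 mm. Origin: centre of its underside (bench level, under the pocket's centre), z up.
There are look-alikes about, which are no part of the job. What is shaped like the tall_dog but orange is not meant.

How it is judged:
At the end, for the whole second after the job is handed in: Each of the four things rests, released, in its own tray: within 12 mm of the pocket's centre, underside within 2.5 mm of the pocket's floor, upright within 0.1 rad, board and sanding block within 0.3 rad of the tray's length (either way round) (horizontal distance between thin_board and holder_board below 0.012 m and z of thin_board in the frame of holder_board between 0.0015 and 0.0065 m and angle between each of thin_board, sanding_block, wood_block, tall_dog's own z axis and vertical below 0.1 rad and linear speed of each of thin_board, sanding_block, wood_block, tall_dog below 0.02 m/s and angle between the y axis of thin_board and the y axis of holder_board, either way round below 0.3 rad and horizontal distance between sanding_block and holder_sanding below 0.012 m and z of sanding_block in the frame of holder_sanding between 0.0015 and 0.0065 m and angle between the y axis of sanding_block and the y axis of holder_sanding, either way round below 0.3 rad and horizontal distance between wood_block and holder_block below 0.012 m and z of wood_block in the frame of holder_block between 0.0015 and 0.0065 m and horizontal distance between tall_dog and holder_dog below 0.012 m and z of tall_dog in the frame of holder_dog between 0.0015 and 0.0065 m); the robot touches nothing.
It fails at once if the short bench dog is shifted by more than 20 mm (distance of short_dog from where it was at the start of the episode above 0.02 m).
It also fails if it takes over 112 s, if anything falls off the work surface, if the arm or the gripper's body presses on something with over 40 N, if the wrist force passes 120 N, or if a joint passes its speed limit or range.

## Robot

A 6-joint arm with a two-finger parallel gripper is mounted at the origin on a cart in front of the work surface, level with it; the furniture and walls round the work are solid. World frame = base frame: x ahead of the robot, y to its left, z up, the work surface at z = 0. Lengths are in m, angles in rad, forces in N, time in s.
With the tool pointing down it reaches from about 0.3 to 0.875 m from the base axis. Payload 6.4 kg.
Tool frame: the origin (TCP) lies between the finger pads; the fingertips stand 22 mm ahead of it and the grasp point (between the pads) lies 3 mm ahead of it; z points along the fingers, x is the direction in which the jaws open and shut, and the axes are right-handed (so a half turn about z gives the same grasp; the last joint's range is limited). The gripper opens to 85 mm and grips with 20 to 120 N. Pads are 22 mm wide; open, the fingers measure 114 mm over their backs; the gripper's body (76 mm by 85 mm) begins 54 mm behind the grasp point. The pads swing forward as they close: fully open they stand 13 mm farther back than shut.
Start: joints at [-1.515, 0.181, 1.607, -0, 1.354, -0.206], TCP at [0.149, -0.555, 0.253] pointing down, gripper open.
Joint ranges: [-2.99, 2.99], [-0.89, 2.07], [0.3, 2.58], [-1.14, 4.28], [0, 2.63], [-3.12, 3.12]. Speed limits (rad/s): [2.57, 2.57, 3.01, 3.14, 3.14, 3.14].

## Interface

Orientations are given as a rotation vector (axis times angle).
In Python, from workcell import r, grab_frame, job gives the robot as it stands.
- The arm moves only by the tool carry_out, never from a script. Its argument "plan" is a list of rows, each a list of 5 numbers: the shift along the tool's x, y, z in mm, then the turn about the tool's z in degrees, then the opening in per cent of the stroke, from 0 (shut) to 100 (fully open). In form: [[tx, ty, tz, twist, gripper], ...]. A call has 1 to 12 rows; each row is the pose to reach, as a shift and turn from the pose measured when the call began, along the tool's axes at that moment; what a row does not reach only later rows make up. A row lasts 1/8 s, in which the tool goes at most 62.5 mm and 10.7 degrees, less where a joint would pass 70% of its speed; a pose out of reach is approached as far as the arm can. A call with a gripper value outside its range is refused whole. The fingers move at their own pace and stop on an object; "squeeze" is the grip in N (left out, the last holds). Time passes only in rows, so rows that repeat a pose let the fingers close. It gives the time, the measured TCP pose, the force and the opening at its end, in the units of the state.
- r.read_state(): the state, without advancing time (a new reading comes with each control period).
- grab_frame(name): name is "scene" or "top" or "wrist"; returns a dict with "image" (480x640x3 uint8, blue, green, red), "intrinsics" (3x3 intrinsics, pixels), "position" and "rotation" of the camera in the world. Camera axes: x right, y up, looking along -z (the intrinsics and any distortion apply to the point x, -y, -z); pixel columns grow to the right and rows downward; lengths in m; the calibration is good to about 2 mm. A picture is of the moment at which its call begins. There is no depth.
- job.sign_off(): hands the job in, once; it reports no verdict.
The state is a dict: "time_s": time; "qpos": joint angles; "joint_vel": joint speeds; "joint_torque": joint torques, N m; "eef_pos": TCP position; "tcp_rot": TCP orientation; "force": force on the tool from outside, world axes, zero at the start; "torque": the same for the moment, N m; "finger_gap": finger opening in m.
Only numpy, scipy, OpenCV 4.12 (cv2) and the standard library are available. Lean on these libraries where they do the work, as an engineer would, in place of code of your own. Each camera call takes 0.05 s, during which the arm holds its last target.

## Working session

There is one attempt and no reset: what is moved stays moved. The work goes in short steps, Python scripts to look and compute and a tool call to move; the robot and the scene stay as the last step left them, time stands still between calls to the robot, and variables do not carry over. Pictures are saved under pics/ and viewed, and the job is handed in when it is done.

Besides the shell and the picture viewer there is one more tool, called by a JSON object that holds its "method" and its "body". carry_out: Moves the arm, as the interface text tells. Its arguments: {"type":"object","properties":{"plan":{"type":"array","items":{"type":"array","items":{"type":"number"}}},"squeeze":{"type":"number"}},"required":["plan"]}

```bash
mkdir -p pics; ls; python3 - <<'E'
from workcell import r, grab_frame, job
import cv2
print(r.read_state())
for n in ["scene","top","wrist"]:
    f=grab_frame(n); cv2.imwrite(f"pics/{n}0.png",f["image"]); print(n,f["intrinsics"],f["position"],f["rotation"], f.keys())
E
```

```text
pics
{'time_s': 0.0, 'qpos': array([-1.51537760e+00,  1.81542389e-01,  1.60798516e+00, -8.16672810e-06,
        1.35379257e+00, -2.06311901e-01]), 'joint_vel': array([ 5.42995164e-05,  2.72657699e-04,  1.88904247e-05, -2.94941222e-05,
       -2.70143676e-04,  6.81976297e-04]), 'joint_torque': array([-9.09700339e-04, -4.44868791e+01, -3.51334512e+01, -3.70781918e-04,
        9.18613106e-03, -8.83210816e-06]), 'eef_pos': array([ 0.1487623 , -0.55490318,  0.2523944 ]), 'tcp_rot': array([-2.49129334e+00,  1.91176921e+00,  1.77740609e-03]), 'force': array([-0.39962396, -0.29794112, -0.47052904]), 'torque': array([-0.01083622, -0.02711575,  0.03588388]), 'finger_gap': 0.08558603942618778}
scene [[449.56433793   0.         318.06949221]
 [  0.         449.56433793 247.11751609]
 [  0.           0.           1.        ]] [-0.32285644  0.36671267  0.61677879] [ 0.62022998 -1.01489266 -1.8427248 ] dict_keys(['image', 'intrinsics', 'position', 'rotation'])
top [[600.80357757   0.         317.66023909]
 [  0.         600.80357757 243.27217923]
 [  0.           0.           1.        ]] [ 0.29497263 -0.07731754  1.44328123] [ 0.12691107 -0.10357269 -1.55539191] dict_keys(['image', 'intrinsics', 'position', 'rotation'])
wrist [[413.86222736   0.         318.7058663 ]
 [  0.         413.86222736 234.65668513]
 [  0.           0.           1.        ]] [ 0.22081485 -0.53591106  0.37321708] [-0.25155124  0.19642137 -1.298036  ] dict_keys(['image', 'intrinsics', 'position', 'rotation'])
```

View pics/scene0.png

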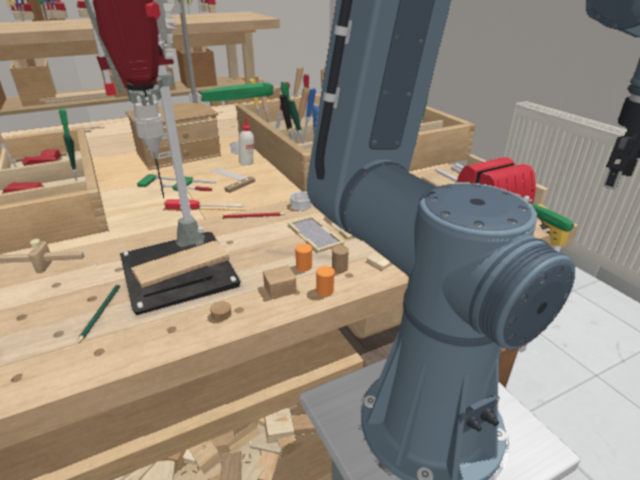

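View pics/top0.png

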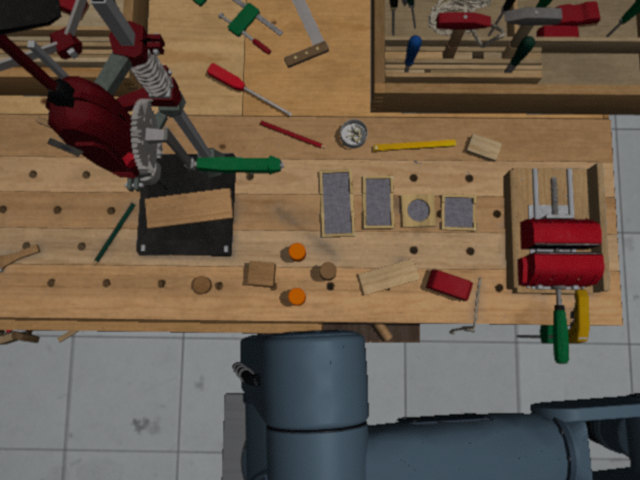

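View pics/wrist0.png

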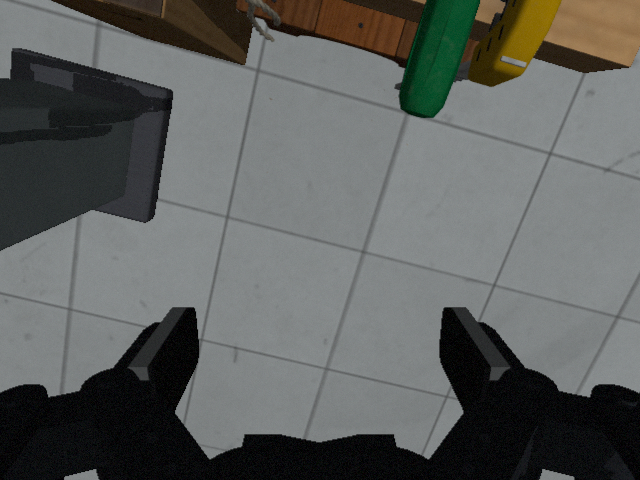

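The scene picture shows most of the kit: the orange cylinders at (303,258) and (325,281), the brown one at (340,259), the block at (280,282) and the short dog at (220,310). The top picture shows all of it:
- **Trays:** (337,203), (378,203), (419,211) and (458,212).
- **Loose parts:** block (260,273), tall dog (327,271), board (388,278), red block (449,285), short dog (201,285), and orange look-alikes (297,252) and (297,297).
- **Look-alike timbers:** one on the drill stand at (188,208), about 90 px long, and a small one at (484,147).

The wrist picture shows only the floor. I'll enlarge the work area.

```bash
python3 - <<'E'
import cv2
im=cv2.imread("pics/top0.png")
def c(n,x0,y0,w,h,s):
    cv2.imwrite(n,cv2.resize(im[y0:y0+h,x0:x0+w],None,fx=s,fy=s,interpolation=cv2.INTER_CUBIC))
c("pics/cA.png",310,160,180,90,4.4)
c("pics/cB.png",230,235,130,75,6)
c("pics/cC.png",350,250,130,60,6)
E
```

```text
(no output)
```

View pics/cA.png

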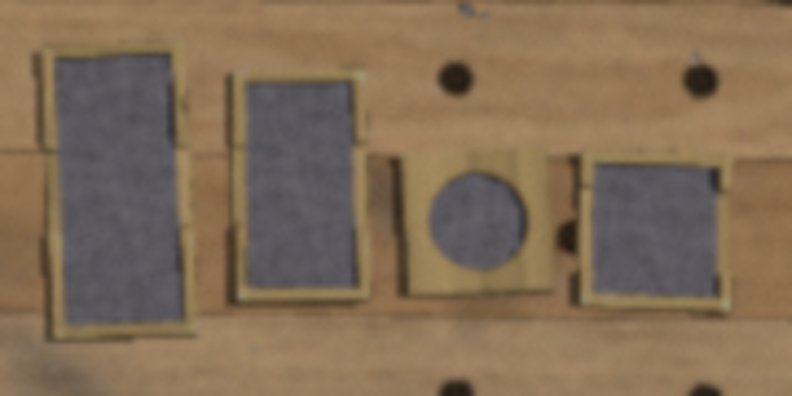

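View pics/cB.png

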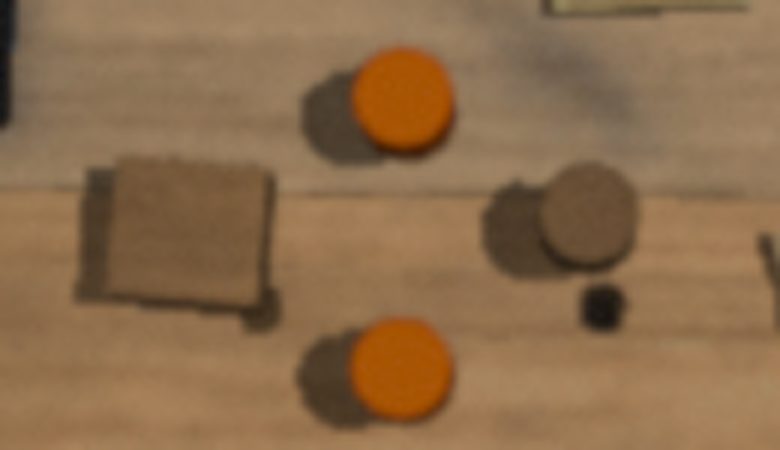

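View pics/cC.png

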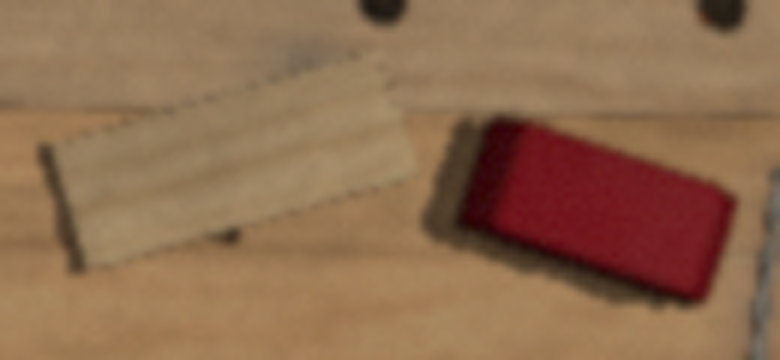

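```bash
cat > h.py <<'E'
import numpy as np, cv2
from scipy.spatial.transform import Rotation as R
from workcell import r, grab_frame, job
def px2w(f,uv,z):
    uv=np.atleast_2d(uv).astype(float); K=f["intrinsics"]
    d=np.c_[(uv[:,0]-K[0,2])/K[0,0],-(uv[:,1]-K[1,2])/K[1,1],-np.ones(len(uv))]
    d=R.from_rotvec(np.ravel(f["rotation"])).apply(d) if np.size(f["rotation"])==3 else d@np.array(f["rotation"]).T
    p=np.array(f["position"]); return p+d*((z-p[2])/d[:,2])[:,None]
def w2px(f,P):
    P=np.atleast_2d(P); c=R.from_rotvec(f["rotation"]).inv().apply(P-f["position"]); K=f["intrinsics"]
    return np.c_[K[0,2]+K[0,0]*c[:,0]/-c[:,2], K[1,2]-K[1,1]*c[:,1]/-c[:,2]]
def crop(im,n,x0,y0,w,h,s):
    cv2.imwrite(n,cv2.resize(im[y0:y0+h,x0:x0+w],None,fx=s,fy=s,interpolation=cv2.INTER_CUBIC))
def move(target_xyz, xdir_deg=None):
    """shift in tool axes (mm) to a world TCP target and twist (deg) to bring tool x to world heading"""
    s=r.read_state(); Rt=R.from_rotvec(s["tcp_rot"]); M=Rt.as_matrix()
    d=Rt.inv().apply(np.array(target_xyz)-s["eef_pos"])*1000
    cur=np.degrees(np.arctan2(M[1,0],M[0,0])); tw=None
    if xdir_deg is not None:
        tw=-(((xdir_deg-cur)+90)%180-90)   # tool z down
    return d.round(1),cur.round(1),None if tw is None else round(tw,1), s["qpos"].round(2)
E
python3 - <<'E'
from h import *
f=grab_frame("top")
def rep(n,c,o,s,z):
    c=(np.array(c,float)+.5)/s-.5+np.array(o)
    w=px2w(f,c,z)[:,:2]
    print(n,w.round(3).tolist(),"c",w.mean(0).round(4))
    if len(w)==4:
        e=[w[(i+1)%4]-w[i] for i in range(4)]
        print("  edges",[(round(np.linalg.norm(v)*1000),round(np.degrees(np.arctan2(v[1],v[0])),1)) for v in e])
A=((310,160),4.4);B=((230,235),6);C=((350,250),6)
rep("hb",[(40,48),(178,42),(193,332),(53,338)],*A,.010)
rep("hs",[(232,73),(364,72),(367,299),(232,302)],*A,.010)
rep("hd",[(402,153),(547,150),(551,293),(402,296)],*A,.010)
rep("hdc",[(477,221)],*A,.010)
rep("hk",[(580,155),(728,157),(728,310),(578,305)],*A,.010)
rep("blk",[(118,158),(272,172),(262,305),(107,290)],*B,.04)
rep("dog",[(589,214)],*B,.056)
rep("brd",[(50,148),(372,55),(415,168),(82,270)],*C,.013)
rep("red",[(490,118),(735,197),(703,302),(461,227)],*C,.03)
E
```

```text
hb [[0.688, -0.055], [0.692, -0.132], [0.528, -0.141], [0.524, -0.064]] c [ 0.6079 -0.0978]
  edges [(77, np.float64(-86.9)), (164, np.float64(-176.8)), (77, np.float64(93.1)), (164, np.float64(3.2))]
hs [[0.674, -0.162], [0.676, -0.235], [0.547, -0.236], [0.545, -0.162]] c [ 0.6106 -0.1988]
  edges [(73, np.float64(-89.0)), (128, np.float64(-179.5)), (74, np.float64(91.9)), (129, np.float64(0.1))]
hd [[0.63, -0.256], [0.632, -0.336], [0.552, -0.337], [0.549, -0.255]] c [ 0.5908 -0.2961]
  edges [(80, np.float64(-88.2)), (80, np.float64(-179.3)), (82, np.float64(91.8)), (80, np.float64(-0.4))]
hdc [[0.592, -0.297]] c [ 0.5918 -0.2969]
hk [[0.63, -0.354], [0.629, -0.436], [0.544, -0.434], [0.545, -0.352]] c [ 0.587  -0.3938]
  edges [(82, np.float64(-90.2)), (86, np.float64(178.6)), (82, np.float64(88.7)), (84, np.float64(-1.7))]
blk [[0.459, 0.106], [0.454, 0.045], [0.402, 0.048], [0.407, 0.108]] c [0.4304 0.0766]
  edges [(61, np.float64(-94.5)), (52, np.float64(177.1)), (61, np.float64(85.2)), (52, np.float64(-3.0))]
dog [[0.437, -0.079]] c [ 0.4373 -0.0795]
brd [[0.433, -0.152], [0.472, -0.28], [0.427, -0.296], [0.385, -0.164]] c [ 0.4291 -0.2231]
  edges [(134, np.float64(-73.2)), (48, np.float64(-159.7)), (138, np.float64(107.7)), (50, np.float64(14.9))]
red [[0.445, -0.323], [0.415, -0.419], [0.374, -0.405], [0.402, -0.311]] c [ 0.4093 -0.3646]
  edges [(100, np.float64(-107.5)), (43, np.float64(161.9)), (98, np.float64(73.3)), (45, np.float64(-15.5))]
```

Everything needed is located, and the edge lengths match the given sizes. Candidates for each thing:
- **Tall dog:** brown cylinder at (327,271), about 17 px across with a long shadow. The cylinders at (297,252) and (297,297) are orange, and the disc at (201,285) is the short dog.
- **Board:** (388,278) measures 136x50 mm. The plank on the drill stand is longer.

I'll go above the tall dog first, with the jaws along world x.

```bash
python3 - <<'E'
from h import *
print(move((0.437,-0.0795,0.20),0))
E
```

```text
(array([-384.8, -401.4,   53.2]), np.float64(-75.0), np.float64(-75.0), array([-1.52,  0.18,  1.61, -0.  ,  1.35, -0.21]))
```

{"method": "carry_out", "body": {"plan": [[-42,-44,6,-8,100],[-84,-88,12,-16,100],[-126,-132,18,-25,100],[-168,-176,24,-33,100],[-210,-220,30,-41,100],[-252,-264,36,-49,100],[-294,-308,42,-57,100],[-336,-352,48,-65,100],[-385,-401,53,-75,100],[-385,-401,53,-75,100],[-385,-401,53,-75,100]]}}

```text
time_s: 1.58
eef_pos: [0.4364, -0.079, 0.2]
tcp_rot: [-3.141, -0.002, 0.001]
force: [0.3, 0.4, -0.1]
finger_gap: 0.0855
```

```bash
python3 - <<'E'
from h import *
s=r.read_state(); print(s["time_s"],s["eef_pos"],s["qpos"].round(2))
f=grab_frame("wrist"); cv2.imwrite("pics/w1.png",f["image"])
print(w2px(f,[(0.4373,-0.0795,0.056),(0.4304,0.0766,.04)]).round(0))
f=grab_frame("top"); crop(f["image"],"pics/t1.png",180,150,340,180,2.3)
E
```

```text
1.575 [ 0.43642641 -0.07899902  0.20004117] [-0.45 -0.06  1.98  0.    1.23 -0.45]
[[320. 227.]
 [309. -34.]]
```

View pics/w1.png

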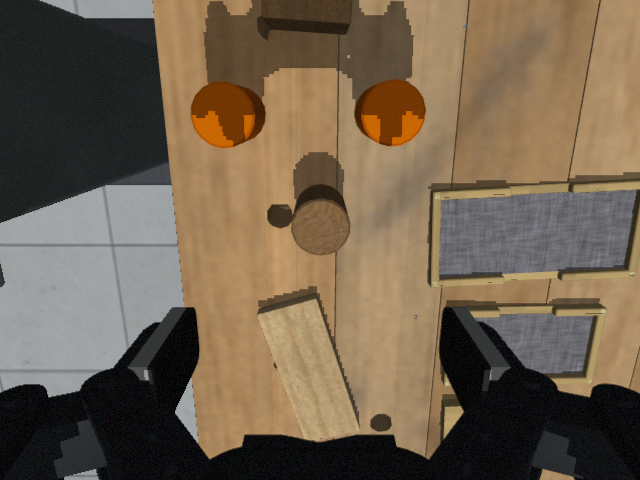

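The dog's top is at (321,227), where I predicted it. The board is at (310,365) and the board and sanding trays are on the right. I'll descend and grasp.

{"method": "carry_out", "body": {"plan": [[1,0,55,0,80],[1,0,110,0,80],[1,0,150,0,80],[1,0,164,0,80],[1,0,164,0,80],[1,0,164,0,40],[1,0,164,0,20],[1,0,164,0,20],[1,0,164,0,20]], "squeeze": 40}}

```text
time_s: 2.8
eef_pos: [0.4385, -0.081, 0.038]
tcp_rot: [3.14, -0.002, 0.004]
force: [-1.3, -1.5, 6.8]
finger_gap: 0.039
```

```bash
python3 - <<'E'
from h import *
print(move((0.437,-0.0795,0.036),0), move((0.591,-0.2965,0.12),0),r.read_state()["finger_gap"])
E
```

```text
(array([-1.5, -1.5,  2. ]), np.float64(-0.1), np.float64(-0.1), array([-0.45,  0.23,  2.06,  0.  ,  0.84, -0.45])) (array([153. , 215.3, -81.3]), np.float64(-0.1), np.float64(-0.1), array([-0.45,  0.23,  2.06,  0.  ,  0.84, -0.45])) 0.039032251757530195
```

{"method": "carry_out", "body": {"plan": [[0,0,-40,0,20],[0,0,-82,0,20],[40,50,-82,0,20],[76,107,-82,0,20],[115,161,-82,0,20],[153,215,-82,0,20],[153,215,-82,0,20],[153,215,-82,0,20],[153,215,-82,0,20]]}}

```text
time_s: 3.92
eef_pos: [0.5903, -0.2945, 0.1207]
tcp_rot: [3.141, -0.001, 0.003]
force: [1.0, -0.8, -0.0]
finger_gap: 0.0392
```

```bash
python3 - <<'E'
from h import *
s=r.read_state(); print(s["time_s"],s["eef_pos"],s["finger_gap"],s["force"])
f=grab_frame("wrist"); cv2.imwrite("pics/w2.png",f["image"])
print(w2px(f,[(0.591,-0.2965,0.01),(*s["eef_pos"][:2],s["eef_pos"][2]+.02)]).round(0))
E
```

```text
3.925 [ 0.59025021 -0.29448201  0.12068105] 0.03924178999769098 [ 0.98008819 -0.77801656 -0.0071222 ]
[[320. 244.]
 [319. 381.]]
```

View pics/w2.png

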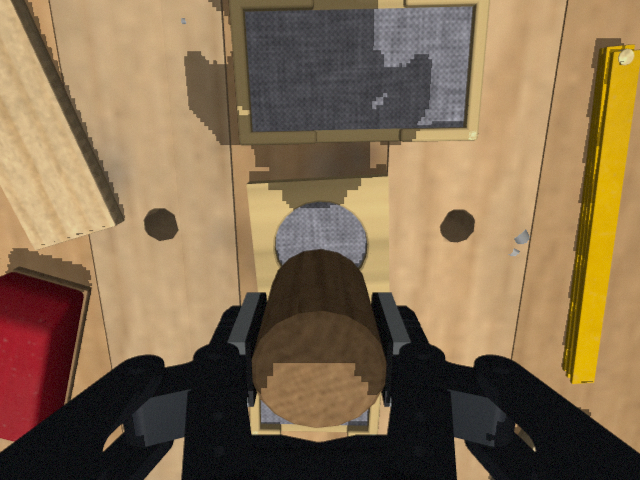

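The dog is held upright with its top at about (319,368). The round pocket is centred at (321,243), against a predicted (320,244).

```bash
python3 - <<'E'
from h import *
f=grab_frame("wrist")
print(px2w(f,(319.5,368),.1387),px2w(f,(321,243),.01),r.read_state()["eef_pos"])
E
```

```text
[[ 0.59036234 -0.29141683  0.1387    ]] [[ 0.5917     -0.29572868  0.01      ]] [ 0.59050699 -0.29456185  0.12096135]
```

{"method": "carry_out", "body": {"plan": [[1,4,30,0,20],[1,4,60,0,20],[1,4,72,0,20],[1,4,77,0,20],[1,4,78,0,20],[1,4,78,0,20],[1,4,78,0,75],[1,4,78,0,75],[1,4,60,0,75],[1,4,10,0,75],[1,4,-50,0,75],[1,4,-80,0,75]]}}

```text
time_s: 5.52
eef_pos: [0.5929, -0.2996, 0.2071]
tcp_rot: [3.136, -0.0, 0.013]
force: [1.0, 1.1, -0.0]
finger_gap: 0.064
```

```bash
python3 - <<'E'
from h import *
s=r.read_state(); print(s["time_s"],s["eef_pos"],s["finger_gap"],s["force"])
f=grab_frame("wrist"); cv2.imwrite("pics/w3.png",f["image"])
print(w2px(f,[(0.591,-0.2965,0.06),(0.591,-0.2965,0.01)]).round(0))
print(move((0.43,0.0766,.12),-4))
E
```

```text
5.525 [ 0.59286597 -0.29963073  0.20709644] 0.0639786740335874 [ 1.02282984  1.05216097 -0.03273998]
[[314. 219.]
 [315. 202.]]
(array([-165.1, -377.7,   85.8]), np.float64(0.0), np.float64(4.0), array([-0.65,  0.41,  1.41,  0.  ,  1.31, -0.65]))
```

View pics/w3.png

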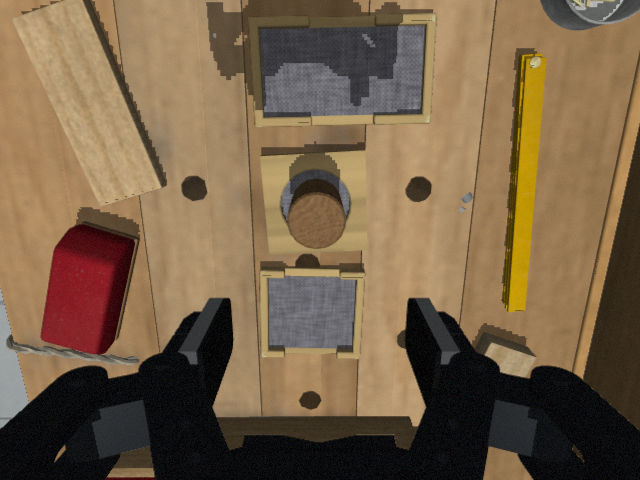

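The dog stands in the pocket with its top at (316,220); (314,219) was predicted for the centre. I'll go to the wood block.

{"method": "carry_out", "body": {"plan": [[-25,-55,10,1,90],[-48,-110,15,2,90],[-72,-165,20,3,90],[-96,-220,25,4,90],[-120,-275,35,4,90],[-144,-330,45,4,90],[-165,-378,55,4,90],[-165,-378,56,4,90],[-165,-378,56,4,90],[-165,-378,56,4,90]]}}

```text
time_s: 6.82
eef_pos: [0.4308, 0.0761, 0.1505]
tcp_rot: [3.132, -0.112, 0.021]
force: [0.0, -0.1, 0.1]
finger_gap: 0.0767
```

```bash
python3 - <<'E'
from h import *
s=r.read_state(); print(s["time_s"],s["eef_pos"],s["finger_gap"],s["force"])
f=grab_frame("wrist"); cv2.imwrite("pics/w4.png",f["image"])
print(move((0.43,0.0766,.034),-4))
E
```

```text
6.825 [0.43084134 0.07606381 0.15051809] 0.07674754705311926 [ 0.00289303 -0.12309959  0.09878603]
(array([ -2.3,  -1.4, 116.3]), np.float64(-4.1), np.float64(-0.1), array([-0.09, -0.01,  2.04, -0.01,  1.1 , -0.02]))
```

View pics/w4.png

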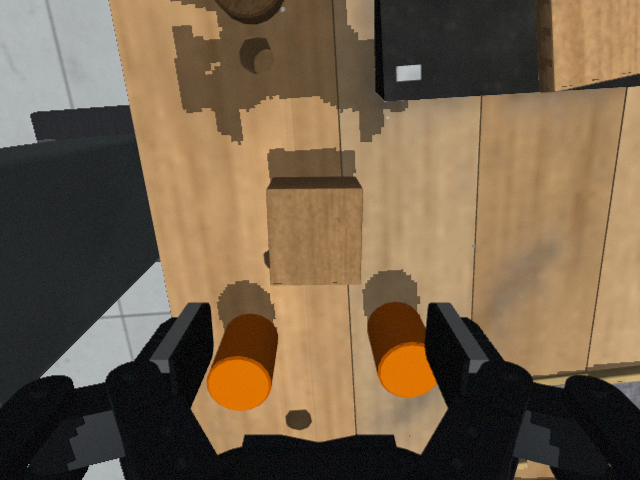

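The block's top has corners at (267,188), (363,188), (361,284) and (269,284), square to the jaws. The orange dogs at (240,380) and (405,370) are clear.

```bash
python3 - <<'E'
from h import *
f=grab_frame("wrist")
w=px2w(f,[(267,188),(363,188),(361,284),(269,284)],.04); print(w.round(4),w.mean(0))
print(move((*w.mean(0)[:2],.034),-4))
E
```

```text
[[0.4051 0.1088 0.04  ]
 [0.4591 0.1048 0.04  ]
 [0.4556 0.0459 0.04  ]
 [0.4    0.0502 0.04  ]] [0.42995941 0.07742308 0.04      ]
(array([ -2.2,  -2.2, 116.2]), np.float64(-4.1), np.float64(-0.1), array([-0.09, -0.01,  2.04, -0.01,  1.1 , -0.02]))
```

{"method": "carry_out", "body": {"plan": [[-2,-2,50,0,90],[-2,-2,95,0,90],[-2,-2,114,0,90],[-2,-2,114,0,90],[-2,-2,114,0,60],[-2,-2,114,0,40],[-2,-2,114,0,40],[-2,-2,114,0,40],[-2,-2,70,0,40],[-2,-2,20,0,40],[-2,-2,-10,0,40],[-2,-2,-10,0,40]], "squeeze": 40}}

```text
time_s: 8.43
eef_pos: [0.4304, 0.0783, 0.1629]
tcp_rot: [3.131, -0.112, 0.03]
force: [-0.3, -0.0, -1.6]
finger_gap: 0.0544
```

```bash
python3 - <<'E'
from h import *
s=r.read_state(); print(s["time_s"],s["eef_pos"],s["finger_gap"],s["force"])
f=grab_frame("wrist"); cv2.imwrite("pics/w5.png",f["image"])
f=cv2.imread("pics/w3.png")
crop(f,"pics/c3.png",240,255,140,110,5)
print(move((0.587,-0.394,.16),90))
E
```

```text
8.425 [0.43043365 0.07825116 0.16289071] 0.05439140037125889 [-0.28387679 -0.04920269 -1.56836861]
(array([191.1, 459.8,   7.4]), np.float64(-4.1), np.float64(85.9), array([-0.09, -0.04,  2.04, -0.01,  1.12, -0.01]))
```

View pics/w5.png

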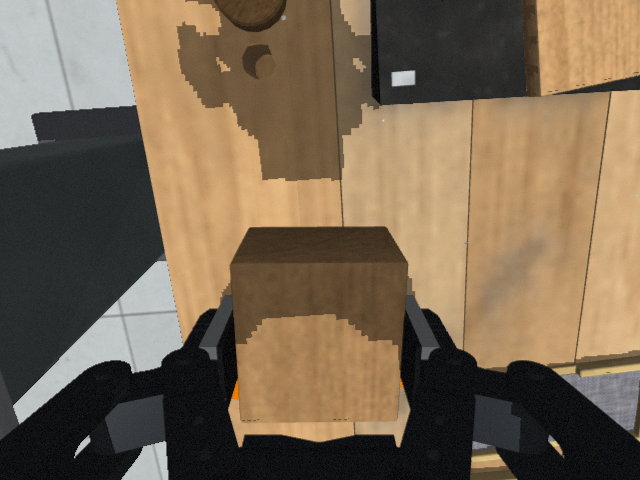

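The block is held squarely and clear of the bench. I'll carry it to the square tray, turning about 87 degrees.

{"method": "carry_out", "body": {"plan": [[19,46,1,9,40],[38,92,1,18,40],[57,138,2,27,40],[76,184,3,36,40],[95,230,4,45,40],[114,276,5,54,40],[134,322,5,63,40],[153,368,6,72,40],[172,414,7,80,40],[191,460,7,87,40],[191,460,7,87,40],[191,460,7,87,40]]}}

```text
time_s: 9.98
eef_pos: [0.5858, -0.393, 0.1577]
tcp_rot: [-2.197, 2.238, -0.019]
force: [-0.2, 1.4, -0.5]
finger_gap: 0.0543
```

```bash
python3 - <<'E'
from h import *
s=r.read_state(); print(s["time_s"],s["eef_pos"],s["finger_gap"],s["force"])
f=grab_frame("wrist"); cv2.imwrite("pics/w6.png",f["image"])
print(move((0.587,-0.394,.16),88.5))
E
```

```text
9.975 [ 0.58578395 -0.39297513  0.15770629] 0.054273911683619995 [-0.16964205  1.42001424 -0.51091215]
(array([ 1.4, -1. , -1.6]), np.float64(-91.0), np.float64(0.5), array([-0.76,  0.54,  1.33,  0.01,  1.26,  0.83]))
```

View pics/w6.png

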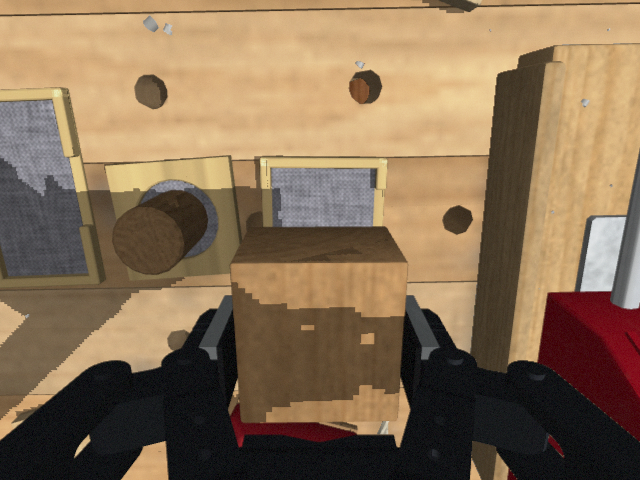

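View pics/c3.png

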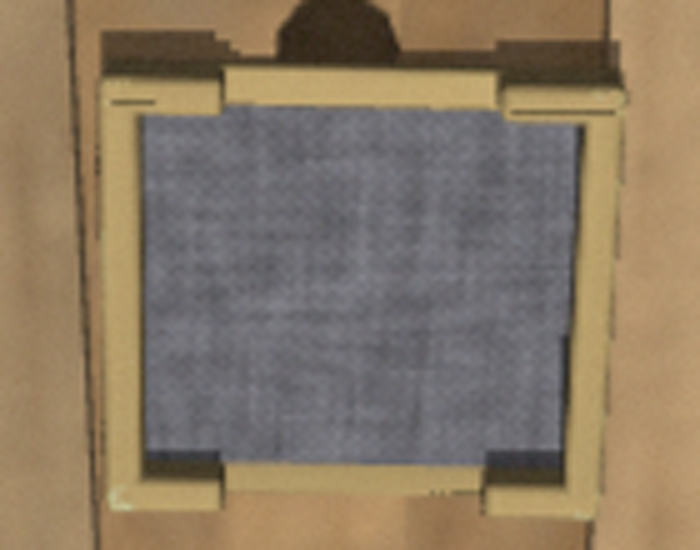

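The block is above the square tray, whose far lip corners are at (261,157) and (387,158). I'll check those corners against the top-camera fix.

```bash
python3 - <<'E'
from h import *
f=grab_frame("wrist")
print("tray far corners",px2w(f,[(261,157),(387,158)],.01).round(4).tolist())
s=r.read_state()["eef_pos"]
# block: top z = tcp z -.036+.040 ; 
w=px2w(f,[(240,422),(398,422)],s[2]-.036+.04); print("near top corners",w.round(4).tolist())
w=px2w(f,[(231,264),(407,264)],s[2]-.036+.04); print("far top corners",w.round(4).tolist(),s)
E
```

```text
tray far corners [[0.6328, -0.3569, 0.01], [0.6307, -0.4381, 0.01]]
near top corners [[0.5591, -0.3654, 0.1631], [0.558, -0.419, 0.1631]]
far top corners [[0.6161, -0.3668, 0.1631], [0.6151, -0.4197, 0.1631]] [ 0.5863482  -0.39248805  0.15914401]
```

{"method": "carry_out", "body": {"plan": [[2,0,50,0,40],[2,0,95,0,40],[2,0,110,0,40],[2,0,115,0,40],[2,0,117,0,40],[2,0,117,0,40],[2,0,117,0,40]]}}

```text
time_s: 10.95
eef_pos: [0.5885, -0.3958, 0.0436]
tcp_rot: [-2.198, 2.237, -0.026]
force: [-0.2, 0.4, -1.8]
finger_gap: 0.0543
```

```bash
python3 - <<'E'
from h import *
s=r.read_state(); print(s["time_s"],s["eef_pos"],s["finger_gap"],s["force"])
f=grab_frame("wrist"); cv2.imwrite("pics/w7.png",f["image"])
E
```

```text
10.95 [ 0.58852513 -0.39582063  0.04359437] 0.05428244923747301 [-0.18007705  0.44000737 -1.83798111]
```

View pics/w7.png

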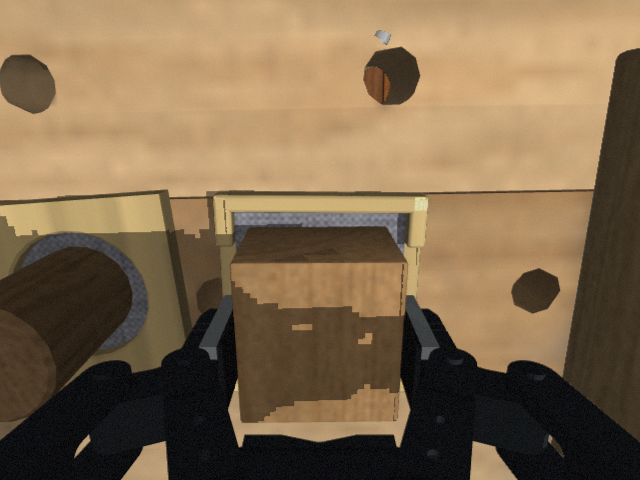

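The block hangs a few millimetres above the floor inside the lip, with even gaps left and right at (233,250) and (404,250). I'll lower it and release.

{"method": "carry_out", "body": {"plan": [[0,0,2,0,40],[0,0,3,0,40],[0,0,3,0,80],[0,0,3,0,80],[0,0,3,0,80],[0,0,-30,0,80],[0,0,-80,0,80],[0,0,-130,0,80],[0,0,-156,0,80],[0,0,-156,0,80]]}}

```text
time_s: 12.25
eef_pos: [0.5873, -0.3956, 0.2026]
tcp_rot: [-2.198, 2.237, -0.034]
force: [-0.1, -0.4, -0.7]
finger_gap: 0.0685
```

```bash
python3 - <<'E'
from h import *
s=r.read_state(); print(s["time_s"],s["eef_pos"],s["finger_gap"],s["force"])
f=grab_frame("wrist"); cv2.imwrite("pics/w8.png",f["image"]); np.save("w8.npy",f,allow_pickle=True)
print(w2px(f,[(.5875,-.3955,.044)]))
print(move((0.409,-0.365,.2),-17))
E
```

```text
12.25 [ 0.58725244 -0.39563763  0.20264703] 0.06850331854577657 [-0.08852842 -0.40429389 -0.66097016]
[[316.10010397 223.30737452]]
(array([-26.6, 177.8,  -3.1]), np.float64(-91.0), np.float64(-74.0), array([-0.76,  0.5 ,  1.3 ,  0.  ,  1.32,  0.83]))
```

View pics/w8.png

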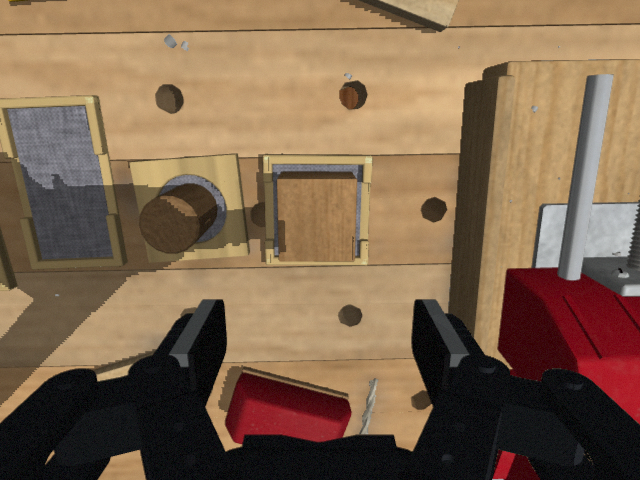

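The block sits inside its pocket with its top at (316,219) and visible gaps all round. Next I'll go above the sanding block at (290,410), jaws across its width.

{"method": "carry_out", "body": {"plan": [[-3,22,0,-9,80],[-6,44,0,-18,80],[-9,66,0,-28,80],[-13,88,0,-37,80],[-16,110,0,-46,80],[-20,132,0,-55,80],[-23,155,0,-65,80],[-27,178,0,-74,80],[-27,178,0,-74,80],[-27,178,0,-74,80]]}}

```text
time_s: 13.55
eef_pos: [0.4091, -0.3646, 0.196]
tcp_rot: [3.101, -0.469, 0.026]
force: [-0.2, -0.2, 0.6]
finger_gap: 0.0681
```

```bash
python3 - <<'E'
from h import *
s=r.read_state(); print(s["time_s"],s["eef_pos"],s["tcp_rot"],s["finger_gap"],s["force"])
f=grab_frame("wrist"); cv2.imwrite("pics/w9.png",f["image"]); np.save("w9.npy",f,allow_pickle=True)
E
```

```text
13.55 [ 0.40907094 -0.3645511   0.1959954 ] [ 3.10093341 -0.46850122  0.02635091] 0.06812414742859742 [-0.21231889 -0.22317436  0.57818418]
```

View pics/w9.png

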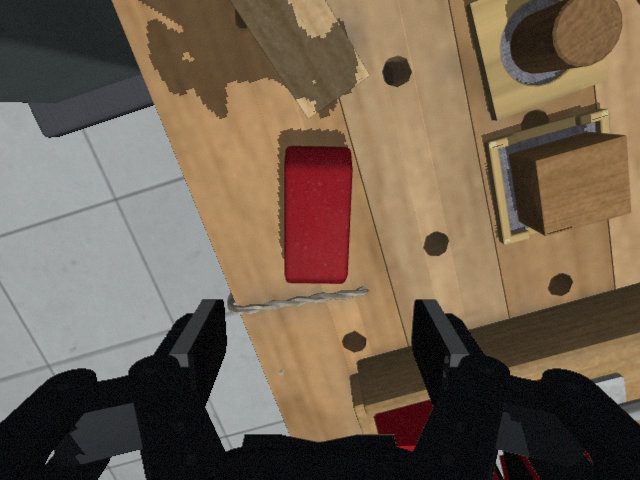

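The sanding block spans (285–351, 147–283), nearly parallel to the jaws. The drill bit at (300,298) lies beyond its end.

```bash
python3 - <<'E'
from h import *
f=np.load("w9.npy",allow_pickle=True).item()
crop(f["image"],"pics/c9.png",270,130,100,165,3.6)
L=px2w(f,[(285.5,165),(285,270)],.03);Rr=px2w(f,[(351,165),(347.5,270)],.03)
print(L.round(4),Rr.round(4),np.linalg.norm(L-Rr,axis=1))
for a in(L,Rr): print(np.degrees(np.arctan2(*(a[0]-a[1])[[1,0]])))
for z in(0,.01):print(px2w(f,(318,147),z))
for z in(.03,.04):print(px2w(f,(316,283),z))
E
```

```text
[[ 0.4006 -0.3234  0.03  ]
 [ 0.3756 -0.3969  0.03  ]] [[ 0.4436 -0.3369  0.03  ]
 [ 0.4199 -0.411   0.03  ]] [0.04511395 0.04650042]
71.21055739919902
72.23476378472384
[[ 0.42513811 -0.32119033  0.        ]]
[[ 0.42526131 -0.32027864  0.01      ]]
[[ 0.39440154 -0.41391205  0.03      ]]
[[ 0.39561063 -0.40966805  0.04      ]]
```

View pics/c9.png

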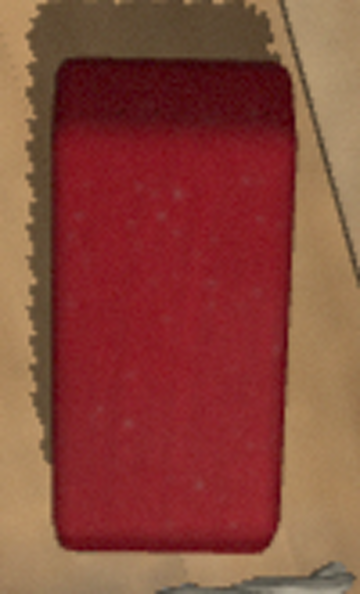

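```bash
python3 - <<'E'
from h import *
print(move((0.4098,-0.367,.027),-18.3))
E
```

```text
(array([ -1.8,   1.6, 169.2]), np.float64(-17.1), np.float64(1.2), array([-0.95,  0.17,  1.74,  0.01,  1.21, -0.65]))
```

{"method": "carry_out", "body": {"plan": [[-2,2,55,1,80],[-2,2,110,1,80],[-2,2,150,1,80],[-2,2,163,1,80],[-2,2,168,1,80],[-2,2,168,1,80]]}}

```text
time_s: 14.35
eef_pos: [0.4103, -0.3683, 0.0294]
tcp_rot: [3.095, -0.494, 0.029]
force: [0.1, 0.2, 0.1]
finger_gap: 0.0683
```

```bash
python3 - <<'E'
from h import *
s=r.read_state(); print(s["time_s"],s["eef_pos"],s["tcp_rot"],s["finger_gap"],s["force"])
f=grab_frame("wrist"); cv2.imwrite("pics/w10.png",f["image"])
E
```

```text
14.35 [ 0.41031833 -0.36827397  0.02944321] [ 3.09515823 -0.49405397  0.02921626] 0.0683444986264677 [0.05576982 0.23243265 0.09857363]
```

View pics/w10.png

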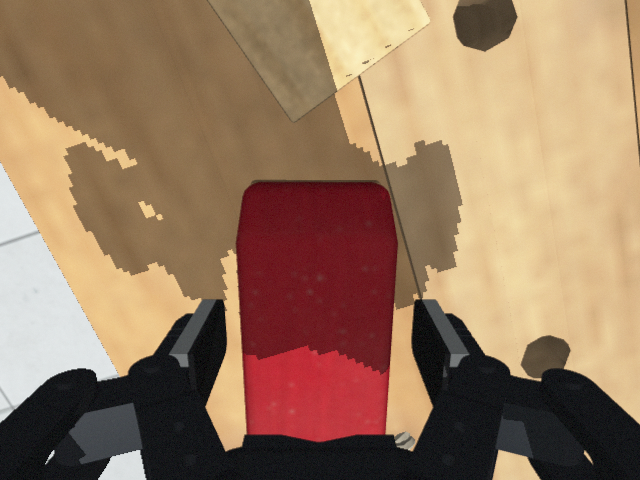

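The jaws straddle the block evenly at (225,330) and (415,330). I'll close and lift.

{"method": "carry_out", "body": {"plan": [[0,0,2,0,60],[0,0,2,0,40],[0,0,2,0,30],[0,0,2,0,30],[0,0,2,0,30],[0,0,-40,0,30],[0,0,-90,0,30],[0,0,-120,0,30],[0,0,-120,0,30]], "squeeze": 50}}

```text
time_s: 15.52
eef_pos: [0.4094, -0.3687, 0.1527]
tcp_rot: [3.09, -0.493, 0.037]
force: [0.6, -1.0, -2.0]
finger_gap: 0.0454
```

```bash
python3 - <<'E'
from h import *
s=r.read_state(); print(s["time_s"],s["eef_pos"],s["tcp_rot"],s["finger_gap"],s["force"])
f=grab_frame("wrist"); cv2.imwrite("pics/w11.png",f["image"])
print(move((0.6106,-.1985,.15),-90))
E
```

```text
15.525 [ 0.40937903 -0.36865994  0.15267135] [ 3.09040585 -0.4932339   0.03652268] 0.04536567653480045 [ 0.62973917 -0.9560934  -2.02195051]
(array([ 139.4, -223.5,    2.3]), np.float64(-18.1), np.float64(71.9), array([-0.95,  0.23,  1.78,  0.01,  1.12, -0.64]))
```

View pics/w11.png

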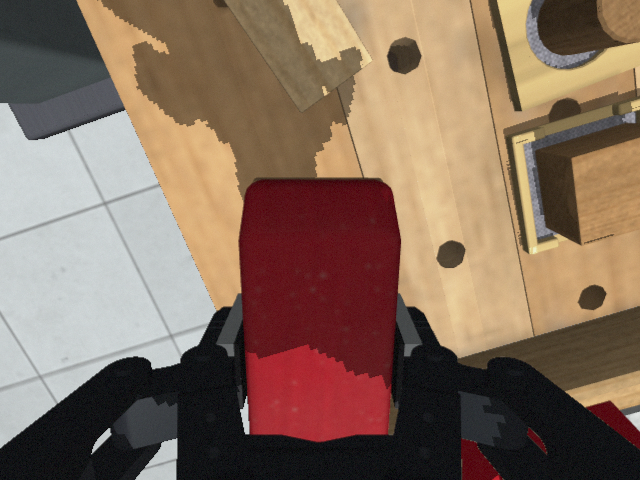

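The block is held level with its far end at (318,180). I'll carry it to its tray.

{"method": "carry_out", "body": {"plan": [[17,-28,0,9,30],[35,-56,0,18,30],[52,-84,1,27,30],[70,-112,1,36,30],[87,-140,1,45,30],[105,-168,2,54,30],[122,-196,2,63,30],[139,-223,2,71,30],[139,-223,2,71,30],[139,-223,2,71,30]]}}

```text
time_s: 16.82
eef_pos: [0.6088, -0.1986, 0.1482]
tcp_rot: [-2.238, 2.2, -0.03]
force: [-0.3, -0.1, -1.8]
finger_gap: 0.0453
```

```bash
python3 - <<'E'
from h import *
s=r.read_state(); print(s["time_s"],s["eef_pos"],s["tcp_rot"],s["finger_gap"],s["force"])
f=grab_frame("wrist"); cv2.imwrite("pics/w12.png",f["image"]); np.save("w12.npy",f,allow_pickle=True)
print(move((0.6106,-.1985,.15),-90))
E
```

```text
16.825 [ 0.60880242 -0.19860874  0.14818685] [-2.2375401   2.20042296 -0.02964747] 0.045307254380037285 [-0.31373652 -0.12062104 -1.80908037]
(array([-0.5, -1.8, -1.3]), np.float64(-89.1), np.float64(0.9), array([-0.5 ,  0.42,  1.53, -0.  ,  1.17,  1.06]))
```

View pics/w12.png

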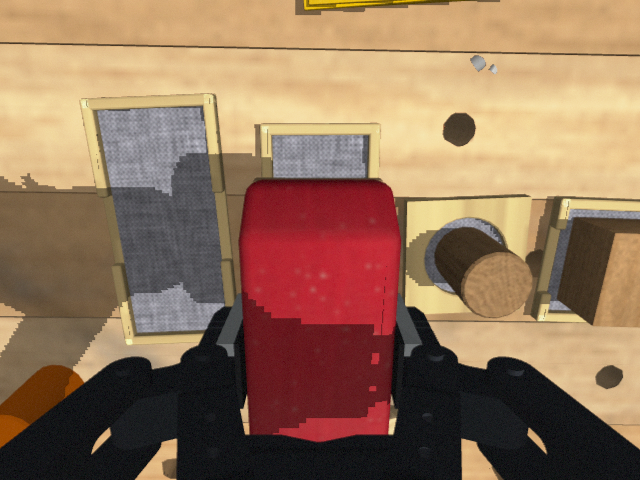

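The tray's far lip corners are at (261,125) and (381,124). The block's far end is at (318,180).

```bash
python3 - <<'E'
from h import *
f=np.load("w12.npy",allow_pickle=True).item()
T=px2w(f,[(261,125),(381,124)],.01); d=(T[1]-T[0])/np.linalg.norm(T[1]-T[0]); n=np.array([d[1],-d[0],0])
print("tray",T.round(4).tolist(),np.linalg.norm(T[1]-T[0]),"heading",np.degrees(np.arctan2(d[1],d[0])),"ctr",T.mean(0)+n*.0655*np.sign(-n[0]))
# board tray corners for later
B=px2w(f,[(82,100),(215,95),(238,335),(125,344)],.01); print("board tray",B[:,:2].round(4).tolist(),B.mean(0).round(4))
zb=.1482-.0275
e=px2w(f,[(318,180)],zb+.003); print("block end",e, "ctr x",e[0,0]-.0515)
S=px2w(f,[(240,245),(400,245)],zb+.028);print(S)
E
```

```text
tray [[0.6749, -0.1639, 0.01], [0.6767, -0.2368, 0.01]] 0.07290389442879008 heading -88.57566687278536 ctr [ 0.61033677 -0.20196176  0.01      ]
board tray [[0.6875, -0.0579], [0.6917, -0.137], [0.532, -0.1447], [0.524, -0.065]] [ 0.6088 -0.1011  0.01  ]
block end [[ 0.65923094 -0.19776586  0.1237    ]] ctr x 0.6077309379113167
[[ 0.64265003 -0.17388073  0.1487    ]
 [ 0.64332821 -0.22309094  0.1487    ]]
```

{"method": "carry_out", "body": {"plan": [[2,-2,40,0,30],[2,-2,80,0,30],[2,-2,98,0,30],[2,-2,104,0,30],[2,-2,104,0,30],[2,-2,104,0,30]]}}

```text
time_s: 17.62
eef_pos: [0.6136, -0.2028, 0.0465]
tcp_rot: [-2.236, 2.201, -0.035]
force: [-0.6, -0.7, -1.9]
finger_gap: 0.0455
```

```bash
python3 - <<'E'
from h import *
s=r.read_state(); print(s["time_s"],s["eef_pos"],s["tcp_rot"],s["finger_gap"],s["force"])
f=grab_frame("wrist"); cv2.imwrite("pics/w13.png",f["image"]); np.save("w13.npy",f,allow_pickle=True)
E
```

```text
17.625 [ 0.61364938 -0.20281039  0.04652855] [-2.23582613  2.20063051 -0.03512083] 0.04548279172322783 [-0.61352602 -0.71001178 -1.90823105]
```

View pics/w13.png

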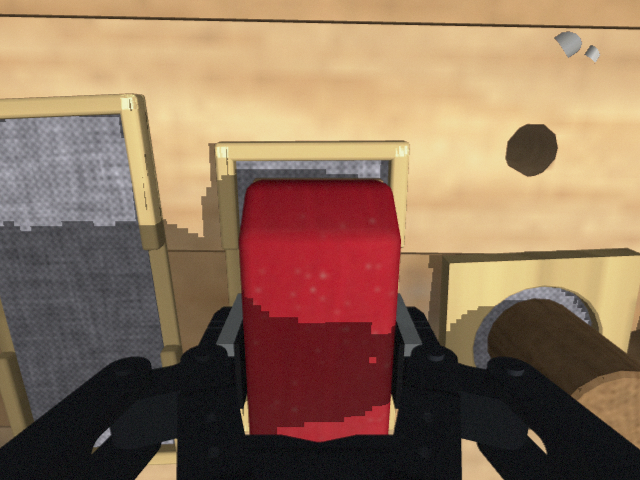

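```bash
python3 - <<'E'
from h import *
f=np.load("w13.npy",allow_pickle=True).item()
T=px2w(f,[(217,145),(409,143)],.01); d=(T[1]-T[0])/np.linalg.norm(T[1]-T[0]); n=np.array([d[1],-d[0],0])
print("tray",T.round(4).tolist(),np.linalg.norm(T[1]-T[0]),"heading",np.degrees(np.arctan2(d[1],d[0])),"ctr",T.mean(0)+n*.0655*np.sign(-n[0]))
zb=.0465-.0275
for z in (0,.003,.006): print("block end",px2w(f,[(318,180)],zb+z))
S=px2w(f,[(240,245),(400,245)],zb+.028);print(S.round(4),S.mean(0))
E
```

```text
tray [[0.6749, -0.1642, 0.01], [0.6768, -0.2362, 0.01]] 0.0720252075574757 heading -88.53474221153844 ctr [ 0.61038165 -0.20187651  0.01      ]
block end [[ 0.66368714 -0.20210043  0.019     ]]
block end [[ 0.66413239 -0.20206238  0.022     ]]
block end [[ 0.66457763 -0.20202432  0.025     ]]
[[ 0.6475 -0.1781  0.047 ]
 [ 0.6481 -0.2274  0.047 ]] [ 0.64779338 -0.20273522  0.047     ]
```

The block overhangs the pocket evenly left and right and is about 2 mm too far forward. I'll correct that, lower and release.

{"method": "carry_out", "body": {"plan": [[-1,2,0,0,30],[-1,2,8,0,30],[-1,3,13,0,30],[-1,3,15,0,30],[-1,3,15,0,30]]}}

```text
time_s: 18.3
eef_pos: [0.6113, -0.2017, 0.0331]
tcp_rot: [-2.236, 2.2, -0.035]
force: [-4.5, 3.9, 13.7]
finger_gap: 0.0452
```

```bash
python3 - <<'E'
from h import *
s=r.read_state(); print(s["time_s"],s["eef_pos"],s["tcp_rot"],s["finger_gap"],s["force"])
f=grab_frame("wrist"); cv2.imwrite("pics/w14.png",f["image"])
E
```

```text
18.3 [ 0.61127474 -0.2017108   0.03311349] [-2.23576116  2.20028086 -0.03489641] 0.04521561309168677 [-4.48036811  3.90924091 13.72063197]
```

View pics/w14.png

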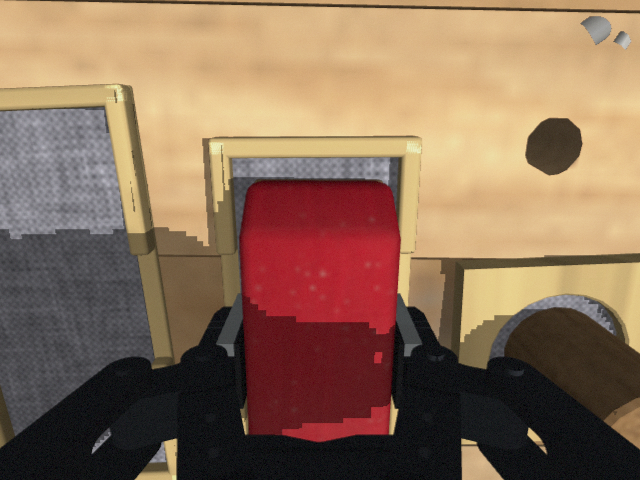

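Contact of 14 N at about the expected floor height, with the block inside the lip. I'll release and rise.

{"method": "carry_out", "body": {"plan": [[0,0,0,0,65],[0,0,0,0,75],[0,0,0,0,75],[0,0,-30,0,75],[0,0,-80,0,75],[0,0,-130,0,75],[0,0,-165,0,75],[0,0,-165,0,75]]}}

```text
time_s: 19.35
eef_pos: [0.6101, -0.2007, 0.2021]
tcp_rot: [-2.234, 2.199, -0.046]
force: [0.1, -0.0, 0.0]
finger_gap: 0.064
```

```bash
python3 - <<'E'
from h import *
s=r.read_state(); print(s["time_s"],s["eef_pos"],s["tcp_rot"],s["finger_gap"],s["force"])
f=grab_frame("wrist"); cv2.imwrite("pics/w15.png",f["image"]); np.save("w15.npy",f,allow_pickle=True)
print(move((0.4291,-.2231,.2),17))
E
```

```text
19.35 [ 0.61005401 -0.20071163  0.20212587] [-2.23421871  2.19875464 -0.04586318] 0.06399553948695054 [ 0.10319261 -0.04900422  0.03407605]
(array([ 20.2, 180. ,  -4.1]), np.float64(-89.1), np.float64(73.9), array([-0.5 ,  0.36,  1.5 , -0.  ,  1.26,  1.05]))
```

View pics/w15.png

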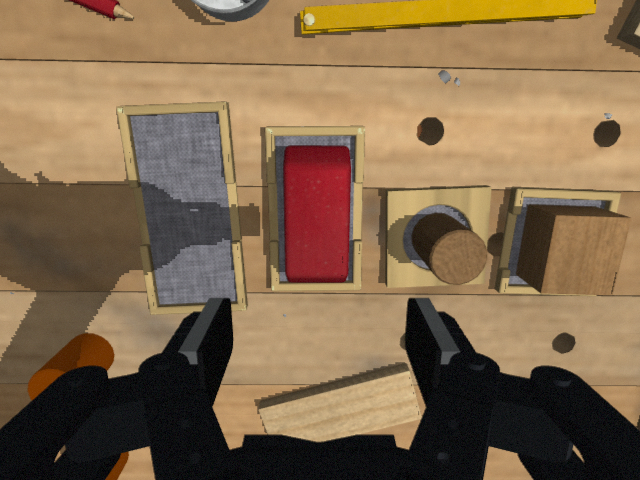

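The sanding block lies in its tray at (317,213), with grey floor visible on the left, right and far side. Next is the thin board at (340,405): 138 mm scale, bare pine, lying on the bench.

{"method": "carry_out", "body": {"plan": [[3,22,0,9,78],[5,45,0,18,78],[8,67,0,28,78],[10,90,0,37,78],[13,112,0,46,78],[15,135,-1,55,78],[18,157,-2,65,78],[20,180,-4,74,78],[20,180,-4,74,78],[20,180,-4,74,78]]}}

```text
time_s: 20.65
eef_pos: [0.4293, -0.2228, 0.1991]
tcp_rot: [-0.463, 3.088, -0.025]
force: [0.3, 0.4, 0.7]
finger_gap: 0.0666
```

```bash
python3 - <<'E'
from h import *
s=r.read_state(); print(s["time_s"],s["eef_pos"],s["tcp_rot"],s["finger_gap"],s["force"]); print(R.from_rotvec(s["tcp_rot"]).as_matrix().round(3))
f=grab_frame("wrist"); cv2.imwrite("pics/w16.png",f["image"]); np.save("w16.npy",f,allow_pickle=True)
f=grab_frame("top"); crop(f["image"],"pics/t16.png",310,160,180,90,4.4)
E
```

```text
20.65 [ 0.42925454 -0.2227544   0.19913716] [-0.4628598   3.0880463  -0.02492933] 0.06656368802060823 [0.26253484 0.41196168 0.67103478]
[[-0.956 -0.293  0.021]
 [-0.293  0.956 -0.013]
 [-0.016 -0.019 -1.   ]]
```

View pics/w16.png

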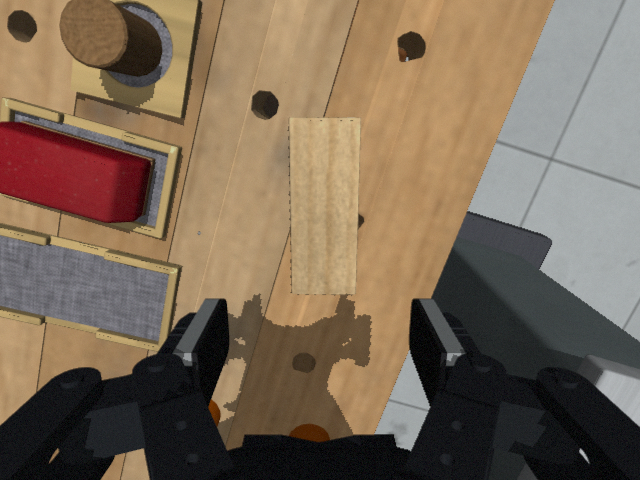

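View pics/t16.png

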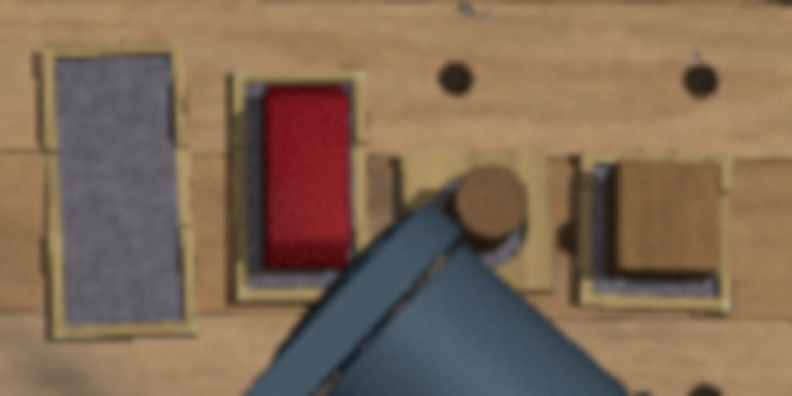

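The board's corners are at (290,118), (360,119), (355,294) and (292,294), parallel to the jaws. The top crop shows the red block, dog and wood block inside their trays.

```bash
python3 - <<'E'
from h import *
f=np.load("w16.npy",allow_pickle=True).item()
w=px2w(f,[(290,118),(360,119),(355,294),(292,294)],.013); print(w.round(4),w.mean(0))
e=[w[(i+1)%4]-w[i] for i in range(4)]
print("  edges",[(round(np.linalg.norm(v)*1000),round(np.degrees(np.arctan2(v[1],v[0])),1)) for v in e])
print(move((w.mean(0)[0]/2+.4291/2,w.mean(0)[1]/2-.2231/2,.026),17.3))
E
```

```text
[[ 0.4725 -0.2837  0.013 ]
 [ 0.4243 -0.2978  0.013 ]
 [ 0.3847 -0.1677  0.013 ]
 [ 0.4332 -0.1524  0.013 ]] [ 0.42866697 -0.22542806  0.013     ]
  edges [(50, np.float64(-163.7)), (136, np.float64(107.0)), (51, np.float64(17.5)), (137, np.float64(-73.3))]
(array([  3.9,   2.1, 173.4]), np.float64(-163.0), np.float64(-0.3), array([-0.73,  0.02,  1.9 ,  0.  ,  1.2 ,  2.12]))
```

{"method": "carry_out", "body": {"plan": [[1,1,55,0,78],[2,1,110,0,78],[3,2,155,0,78],[4,2,168,0,78],[4,2,174,0,78],[4,2,174,0,78],[4,2,174,0,78]]}}

```text
time_s: 21.62
eef_pos: [0.43, -0.2252, 0.0269]
tcp_rot: [-0.463, 3.086, -0.029]
force: [-0.2, 0.3, -0.1]
finger_gap: 0.067
```

```bash
python3 - <<'E'
from h import *
s=r.read_state(); print(s["time_s"],s["eef_pos"],s["tcp_rot"],s["finger_gap"],s["force"])
f=grab_frame("wrist"); cv2.imwrite("pics/w17.png",f["image"])
f=grab_frame("scene"); crop(f["image"],"pics/s17.png",240,200,200,120,4)
E
```

```text
21.625 [ 0.42999557 -0.2252354   0.02694431] [-0.46252855  3.08584359 -0.02916834] 0.06704155294262376 [-0.18397005  0.33557081 -0.06158001]
```

View pics/w17.png

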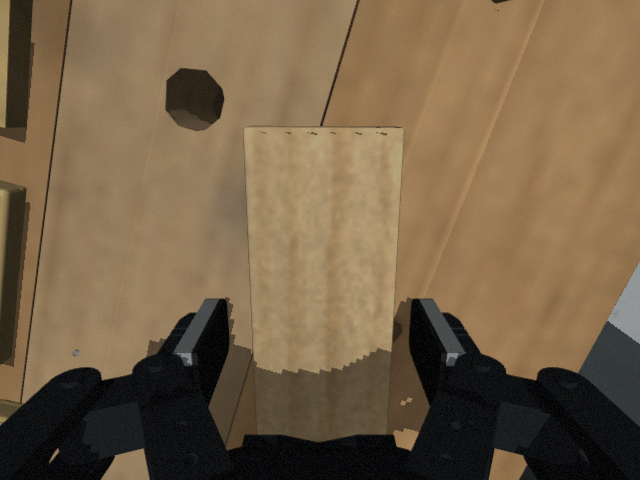

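View pics/s17.png

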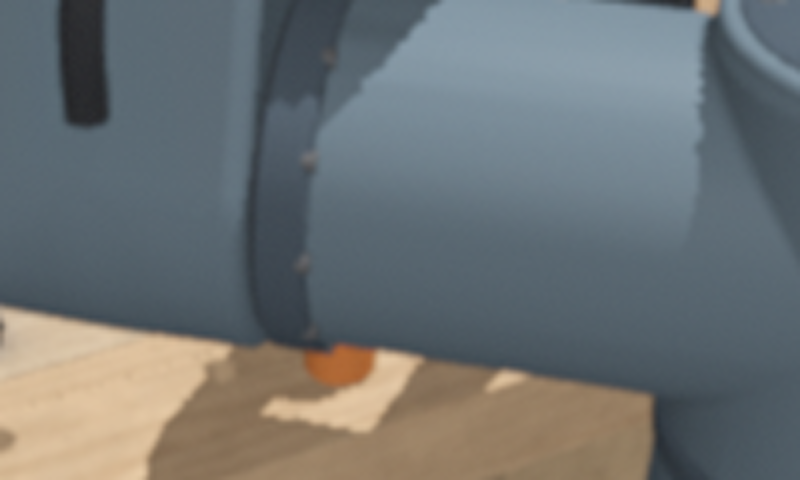

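The jaws straddle the board between (228,330) and (412,330). The scene camera is blocked by the arm. I'll go 2 mm lower, close and check.

{"method": "carry_out", "body": {"plan": [[0,0,2,0,70],[0,0,3,0,60],[0,0,3,0,45],[0,0,3,0,40],[0,0,3,0,40],[0,0,3,0,40]], "squeeze": 40}}

```text
time_s: 22.48
eef_pos: [0.4301, -0.2254, 0.0247]
tcp_rot: [-0.462, 3.086, -0.029]
force: [-3.4, 1.6, 11.8]
finger_gap: 0.051
```

```bash
python3 - <<'E'
from h import *
s=r.read_state(); print(s["time_s"],s["eef_pos"],s["tcp_rot"],s["finger_gap"],s["force"])
E
```

```text
22.475 [ 0.43011207 -0.22539805  0.02474047] [-0.46244179  3.08589172 -0.02941954] 0.05097175812396219 [-3.44513406  1.59342824 11.78319527]
```

```bash
python3 - <<'E'
from h import *
print(move((0.6084,-0.0995,.12),-86.9),move((0.4301,-0.2254,.12)))
E
```

```text
(array([-209.1,   66.1,  -93. ]), np.float64(-162.9), np.float64(-76.0), array([-0.73,  0.32,  1.99,  0.01,  0.81,  2.11])) (array([ -1.7,  -2.1, -95.2]), np.float64(-162.9), None, array([-0.73,  0.32,  1.99,  0.01,  0.81,  2.11]))
```

{"method": "carry_out", "body": {"plan": [[0,0,-45,0,40],[0,0,-93,0,40],[-26,8,-93,-9,40],[-52,16,-93,-19,40],[-78,25,-93,-28,40],[-104,33,-93,-38,40],[-130,41,-93,-48,40],[-156,49,-93,-57,40],[-182,58,-93,-67,40],[-209,66,-93,-76,40],[-209,66,-93,-76,40],[-209,66,-93,-76,40]]}}

```text
time_s: 23.98
eef_pos: [0.6076, -0.0995, 0.1195]
tcp_rot: [-2.275, 2.16, -0.042]
force: [-0.5, -0.1, -0.8]
finger_gap: 0.0502
```

```bash
python3 - <<'E'
from h import *
s=r.read_state(); print(s["time_s"],s["eef_pos"],s["tcp_rot"],s["finger_gap"],s["force"])
f=grab_frame("wrist"); cv2.imwrite("pics/w18.png",f["image"]); np.save("w18.npy",f,allow_pickle=True)
print(move((0.6084,-.0995,.12),-86.9))
E
```

```text
23.975 [ 0.60756412 -0.09953509  0.11945241] [-2.27482253  2.16020684 -0.04171457] 0.05024755414404713 [-0.45540628 -0.11084566 -0.8096706 ]
(array([-0.3, -0.9, -0.4]), np.float64(-87.1), np.float64(-0.2), array([-0.35,  0.4 ,  1.62, -0.01,  1.09,  1.17]))
```

View pics/w18.png

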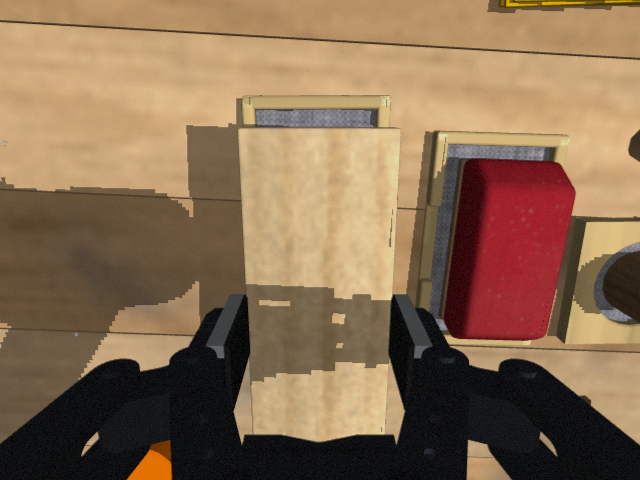

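The board is held level with its far edge from (239,128) to (400,128). The tray's far lip corners are at (240,97) and (391,96).

```bash
cat > meas.py <<'E'
from h import *
def meas(fn,T,B,zt,half,hb):
    f=np.load(fn,allow_pickle=True).item()
    for n,c,z,h in(("tray",T,.01,half),("obj",B,zt,hb)):
        T=px2w(f,c,z); d=(T[1]-T[0])/np.linalg.norm(T[1]-T[0]); nn=np.array([d[1],-d[0],0])
        print(n,"w",np.linalg.norm(T[1]-T[0]).round(4),"heading",np.degrees(np.arctan2(d[1],d[0])).round(1),"ctr",(T.mean(0)+nn*h*np.sign(-nn[0])).round(4))
E
python3 - <<'E'
from meas import *
meas("w18.npy",[(240,97),(391,96)],[(239,128),(400,128)],.1078,.083,.069)
E
```

```text
tray w 0.0803 heading -86.6 ctr [ 0.6072 -0.1003  0.01  ]
obj w 0.0505 heading -87.1 ctr [ 0.6073 -0.1001  0.1078]
```

```bash
python3 - <<'E'
from h import *
print(move((0.6075,-.0993,.042)),move((0.6075,-.0993,.0285)))
E
```

```text
(array([-1.8,  1.6, 77.5]), np.float64(-87.1), None, array([-0.35,  0.4 ,  1.62, -0.01,  1.09,  1.17])) (array([-2. ,  1.9, 91. ]), np.float64(-87.1), None, array([-0.35,  0.4 ,  1.62, -0.01,  1.09,  1.17]))
```

{"method": "carry_out", "body": {"plan": [[-1,1,35,0,40],[-2,1,65,0,40],[-2,2,76,0,40],[-2,2,77,0,40],[-2,2,77,0,40]]}}

```text
time_s: 24.65
eef_pos: [0.6079, -0.0997, 0.0438]
tcp_rot: [-2.273, 2.161, -0.045]
force: [0.0, -0.4, -0.6]
finger_gap: 0.0503
```

```bash
python3 - <<'E'
from h import *
s=r.read_state(); print(s["time_s"],s["eef_pos"],s["tcp_rot"],s["finger_gap"],s["force"])
f=grab_frame("wrist"); cv2.imwrite("pics/w19.png",f["image"]); np.save("w19.npy",f,allow_pickle=True)
E
```

```text
24.65 [ 0.60791291 -0.09965011  0.04383017] [-2.27325819  2.16050689 -0.04494991] 0.050318557843601126 [ 0.03582833 -0.35843981 -0.58336327]
```

View pics/w19.png

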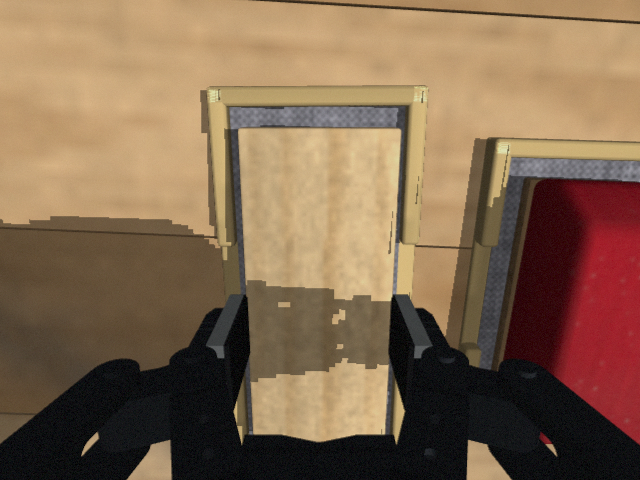

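```bash
python3 - <<'E'
from meas import *
meas("w19.npy",[(208,89),(427,87)],[(239,128),(400,128)],.0321,.083,.069)
print(move((0.6075,-.0993,.0285)))
E
```

```text
tray w 0.0781 heading -86.5 ctr [ 0.607  -0.1008  0.01  ]
obj w 0.0506 heading -87.1 ctr [ 0.6077 -0.1002  0.0321]
(array([-0.6,  0.9, 15.5]), np.float64(-87.1), None, array([-0.35,  0.51,  1.64, -0.01,  0.96,  1.17]))
```

The board is centred over the pocket to within 1 mm, with a grey margin on every side I can see. I'll lower it, release and rise.

{"method": "carry_out", "body": {"plan": [[0,1,8,0,40],[0,1,13,0,40],[0,1,15,0,40],[0,1,15,0,40],[0,1,15,0,60],[0,1,14,0,72],[0,1,14,0,72],[0,1,-20,0,72],[0,1,-70,0,72],[0,1,-120,0,72],[0,1,-160,0,72],[0,1,-160,0,72]]}}

```text
time_s: 26.2
eef_pos: [0.6055, -0.0978, 0.2084]
tcp_rot: [-2.271, 2.158, -0.057]
force: [0.6, -0.0, 0.3]
finger_gap: 0.0615
```

```bash
python3 - <<'E'
from h import *
s=r.read_state(); print(s["time_s"],s["eef_pos"],s["tcp_rot"],s["finger_gap"],s["force"])
f=grab_frame("wrist"); cv2.imwrite("pics/w20.png",f["image"]); np.save("w20.npy",f,allow_pickle=True)
print(move((.35,-.45,.25)))
E
```

```text
26.2 [ 0.60545855 -0.09780824  0.20840546] [-2.27100676  2.15763564 -0.05716012] 0.061510500015523654 [ 0.57263101 -0.03404666  0.3491254 ]
(array([340. , 270.6, -45.3]), np.float64(-87.1), None, array([-0.35,  0.29,  1.58, -0.01,  1.24,  1.17]))
```

View pics/w20.png

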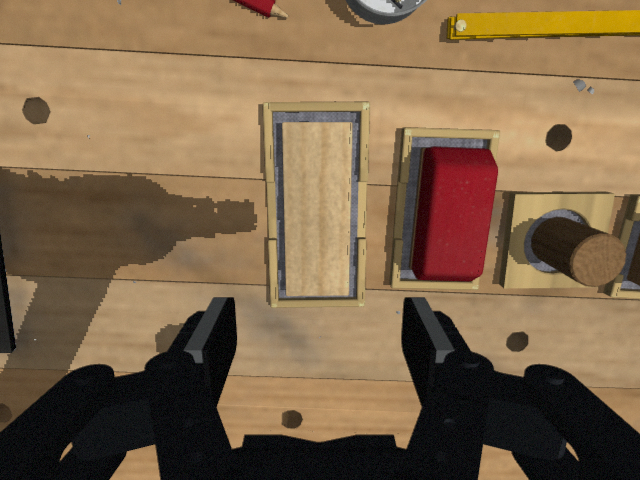

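The board lies in its pocket with a margin all round: pocket (272–363, 110–300), board (281–352, 122–297). I'll withdraw for a clear final view.

{"method": "carry_out", "body": {"plan": [[35,35,-10,0,72],[70,75,-20,0,72],[110,115,-30,0,72],[150,155,-40,0,72],[190,195,-45,0,72],[230,235,-45,0,72],[270,275,-45,0,72],[310,315,-45,0,72],[350,360,-45,0,72],[395,405,-45,0,72],[395,405,-45,0,72],[395,405,-45,0,72]]}}

```text
time_s: 27.75
eef_pos: [0.2183, -0.5109, 0.2453]
tcp_rot: [-2.269, 2.159, -0.047]
force: [0.2, -0.0, 0.3]
finger_gap: 0.0613
```

```bash
python3 - <<'E'
from h import *
s=r.read_state(); print(s["time_s"],s["eef_pos"],s["force"])
f=grab_frame("top"); crop(f["image"],"pics/t21.png",310,160,180,90,4.4); crop(f["image"],"pics/t21b.png",180,150,320,170,2.4); np.save("t21.npy",f,allow_pickle=True)
E
```

```text
27.75 [ 0.2183385  -0.51087592  0.24527908] [ 0.16839541 -0.03028699  0.25213225]
```

View pics/t21.png

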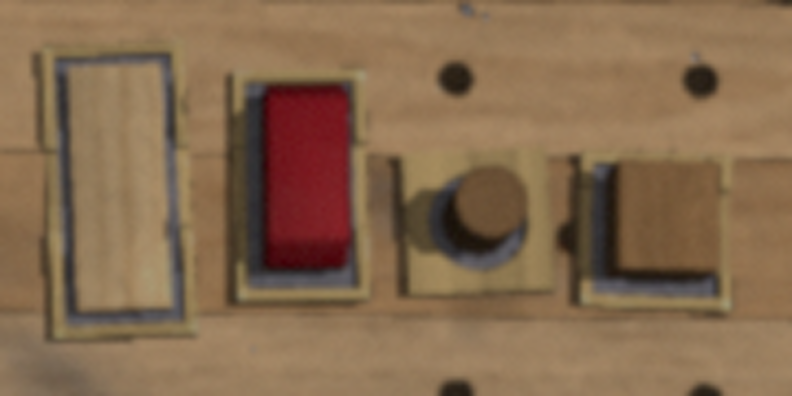

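View pics/t21b.png

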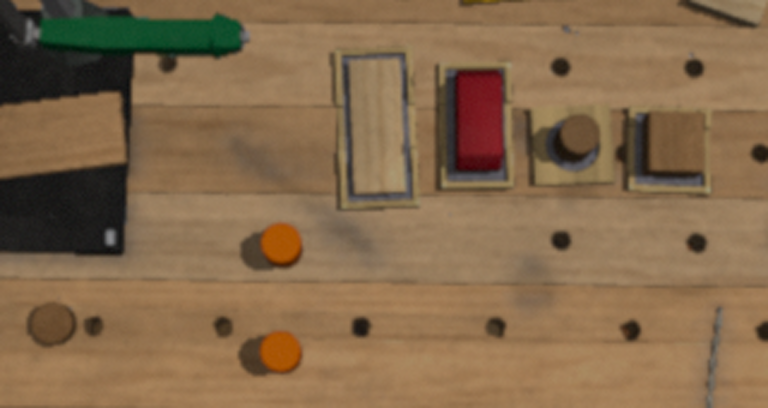

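The top view shows all four inside their lips, with grey margins. The orange dogs and the short dog (52,324) haven't moved. I'll check the offsets numerically.

```bash
python3 - <<'E'
from h import *
f=np.load("t21.npy",allow_pickle=True).item()
def c(p,z):
    p=(np.array(p,float)+.5)/4.4-.5+np.array((310,160)); return px2w(f,p,z).mean(0)[:2]
t={"board":(.6079,-.0978),"sand":(.6106,-.1988),"dog":(.5914,-.2965),"block":(.587,-.3938)}
o={"board":c([(66,65),(167,62),(172,308),(75,312)],.017),"dog":c([(489,203)],.06),"block":c([(617,160),(718,163),(716,270),(613,270)],.044),
"sand":c([(264,86),(349,86),(349,270),(264,270)],.034)}
for k in o: print(k,o[k].round(4),((o[k]-t[k])*1000).round(1))
# far top edge / near bottom edge of red
print(c([(307,86)],.040),c([(307,270)],.006),c([(264,180)],.034),c([(349,180)],.034))
E
```

```text
board [ 0.608  -0.0999] [ 0.1 -2.1]
dog [ 0.5913 -0.2958] [-0.1  0.7]
block [ 0.5888 -0.3932] [1.8 0.6]
sand [ 0.61  -0.201] [-0.6 -2.2]
[ 0.65957082 -0.20081489] [ 0.56408704 -0.2036304 ] [ 0.60836963 -0.1778928 ] [ 0.60884316 -0.22406142]
```

All four are within about 2.5 mm of their pocket centres, so I'm handing the job in.

```bash
python3 - <<'E'
from h import *
print(job.sign_off(), r.read_state()["time_s"])
E
```

```text
the job is handed in; nothing more can be done
the job is handed in; nothing more can be done
```

All four things are in their own trays and released, and the job was handed in at about 28 s of the 112 s allowed. I placed the tall dog, wood block, sanding block and thin board in that order, keeping each the way up it was. The arm was withdrawn and touching nothing at the end.

The final top-camera check gave these offsets from the pocket centres (limit 12 mm):

| Thing | Offset |
|---|---|
| Thin board | 2.1 mm |
| Sanding block | 2.3 mm |
| Tall dog | 0.7 mm |
| Wood block | 1.9 mm |

- **Resting on the floor:** I judged this from the grey margin seen around each piece and from the lowering heights. Height was not measured directly afterwards.
- **Camera disagreement:** The wrist and top cameras differed by 2–3 mm in y on the tray positions, well within the tolerance.
- **Tool tilt:** The tool drifted to about 0.03 rad of tilt over the run, with no visible effect on how the pieces lie.
- **Left alone:** The short dog and the orange look-alikes were not touched and looked unmoved in the last picture. I did not measure them.

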